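# Snap the sugar box lid shut

## Task

The lid of the glass sugar-cube box has been laid on, but its rim still stands up on all four sides: press each side of the rim down until all four have snapped shut and lie flat. It is glass, so press firmly but never ram it; leave the box standing where it is without lifting or shoving it, and do not disturb the cup, the cezve, the lokum dish or the saucer rack.

Things in the scene. Friction and masses are not known exactly. Their poses are not given: they have to be found in the camera images.
- sugar_box: Oblong glass box of sugar cubes, loose on the counter, about 1 kg, with a white press-on lid. Glass 140 (own x) by 190 mm (own y), 60 mm tall; lid 149 by 199 mm, its middle panel, 97 by 147 mm, 63 mm above the counter. Origin: centre of the underside. -x is the near side (the robot's; turned up to 35 degrees), +y the left. A pull tab 10 by 20 mm juts from the near rim by its right end.
- press_near (a point): Where to press the near side of the rim: on top of it, halfway along this 147 mm side, 20 mm outwards of the fold to the middle panel, on the round bead, 8 mm wide, that runs along the edge (6 mm farther out). Moves with the rim: 66 mm above the counter when that side is shut, 72 mm when it stands up. Own x points outwards from the box.
- press_far (a point): The same point on the far side of the rim (147 mm long).
- press_left (a point): The same point on the left side of the rim (97 mm long).
- press_right (a point): The same point on the right side of the rim (97 mm long).
- rim_near (a joint): How far the near side of the rim (a 26 mm wide strip, folding on the middle panel) stands up, rad: 0 shut and flat, about 0.28 up (outer edge 7 mm high). A lip under it must spring over a bead on the glass: pressed only a little (not past 0.15) it comes up again; past that it snaps to 0 and stays. It resists with up to about 10 N at the pressing point, then meets a hard stop.
- rim_far (a joint): The same for the far side.
- rim_left (a joint): The same for the left side.
- rim_right (a joint): The same for the right side.
- cup: White ceramic coffee cup, 62 mm across, 56 mm tall, with a handle; origin at the centre of its underside. To be left alone.
- cezve: Small stainless steel coffee pot, 78 mm across, 66 mm tall, with a long black handle that rises to 110 mm and reaches 155 mm from the axis along own +x; origin at the centre of its underside. To be left alone.
- lokum_dish: Round glass sweet dish with a domed glass lid and ball knob, 120 mm across, 101 mm tall; origin at the centre of its underside. To be left alone.
- saucer_rack: Fixed wooden rack, 100 mm by 165 mm, with four white saucers standing on edge in its slots, 122 mm tall; origin at the centre of its underside. To be left alone.

How it is judged:
At the end, for the whole second after the job is handed in: All four sides of the lid's rim are snapped down to within 0.04 rad (1 mm at the edge) of flat and stay so, and the box stands flat and at rest on the counter within 30 mm of where it stood (value of joint each of rim_near, rim_far, rim_left, rim_right below 0.04 rad and height (world z) of sugar_box below 0.004 m and angle between sugar_box's own z axis and vertical below 0.05 rad and distance of sugar_box from where it was at the start of the episode below 0.03 m and linear speed of sugar_box below 0.02 m/s); the robot touches nothing.
It fails at once if the sugar box is lifted (more than 10 mm) or tipped (more than 0.15 rad) (height (world z) of sugar_box above 0.01 m or angle between sugar_box's own z axis and vertical above 0.15 rad).
It fails at once if the sugar box is shoved more than 30 mm (distance of sugar_box from where it was at the start of the episode above 0.03 m).
It fails at once if the glass box is rammed (more than 70 N) (contact force between any of the fingers, the arm and sugar_box above 70 N).
It fails at once if the cup, the cezve or the lokum dish is disturbed (moved more than 15 mm or tipped) (distance of any of cup, cezve, lokum_dish from where it was at the start of the episode above 0.015 m or angle between any of cup, cezve, lokum_dish's own z axis and vertical above 0.2 rad).
It fails at once if the saucer rack is knocked (more than 5 N) (contact force between any of the fingers, the arm and saucer_rack above 5 N).
It also fails if it takes over 38 s, if anything falls off the work surface, if the arm or the gripper's body presses on something with over 40 N, if the wrist force passes 120 N, or if a joint passes its speed limit or range.

## Robot

A 7-joint arm with a two-finger parallel gripper is mounted at the origin on the work surface. World frame = base frame: x ahead of the robot, y to its left, z up, the work surface at z = 0. Lengths are in m, angles in rad, forces in N, time in s.
With the tool pointing down it reaches from about 0.375 to 0.925 m from the base axis. Payload 3.1 kg.
Tool frame: the origin (TCP) lies on the centre line of the jaws, within the pads' length; the fingertips stand 14 mm ahead of it and the grasp point (between the pads) lies 5 mm behind it; z points along the fingers, y is the line along which they close (so a half turn about z gives the same grasp; the last joint's range is limited). The gripper opens to 85 mm and grips with 20 to 120 N. Pads are 22 mm wide; open, the fingers measure 114 mm over their backs; the gripper's body (76 mm by 85 mm) begins 54 mm behind the grasp point. The pads swing forward as they close: fully open they stand 13 mm farther back than shut.
Start: joints at [1.161, 0.383, 0.044, 1.598, -0.018, 1.161, -0.05], TCP at [0.199, -0.619, 0.221] pointing down, gripper open.
Joint ranges: [-2.61, 2.61], [-0.41, 2.15], [-1.48, 1.57], [0, 2.5], [-1.57, 4.71], [0.05, 1.97], [-2.85, 2.85]. Speed limits (rad/s): [2.79, 2.79, 3.14, 3.14, 3.14, 3.14, 3.14].

## Interface

Orientations are given as a rotation vector (axis times angle).
In Python, from bench import * gives the robot as it stands.
- The arm moves only by the tool step_arm, never from a script. Its argument "plan" is a list of rows, each a list of 3 entries, a list of its own where there are three numbers: the shift along the tool's x, y, z scaled (see below), then the turn about the tool's z scaled (see below), then the opening, from 0 (shut) to 1 (fully open). A call has exactly 5 rows; each row shifts and turns the commanded pose from where the row before left it, along the tool's axes as they then stand; what a row does not reach is not made up. The controller multiplies each number of a shift by 6 cm and each number of a turn by pi/4 rad. A row lasts 1/8 s, in which the tool goes at most 62.5 mm and 10.7 degrees, less where a joint would pass 70% of its speed; a pose out of reach is approached as far as the arm can. A call with a number of a shift or a turn outside -1 to 1 is refused whole. A call with a gripper value outside its range is refused whole. The fingers move at their own pace and stop on an object; the grip force is fixed at half the most. Time passes only in rows, so rows that do not move let the fingers close, or fill a call up. It gives the time, the measured TCP pose, the force, the opening and the grip force at its end, in the units of the state.
- observe(): the state, without advancing time (a new reading comes with each control period).
- grab_frame(name): name is "scene" or "top" or "wrist"; returns the picture (400x640x3 uint8, red, green, blue); there is no depth.
- get_calibration(name): a dict with "camera_matrix" (3x3 intrinsics, pixels), "k1" (the pictures are not rectified: a ray, as slopes to the right and down, at radius r is drawn at 1 + k1 r^2 times it, then the intrinsics apply), "R" (3x3) and "t" (3): a world point X has camera coordinates R X + t. Camera axes: x right, y down, z forward; pixel columns grow to the right and rows downward; lengths in m; the calibration is good to about 2 mm. A picture is of the moment at which its call begins: read the wrist's pose just before it. get_calibration takes no time and is no camera call; for the wrist camera it gives the pose at the moment of the call.
- close_job(): hands the job in; it is judged then, once.
Trained networks look in the newest picture that a camera, given by its name, has taken for a name from the list of things; names that differ only in an ending like _2 or _b are one class to them, and where a whole thing is asked for, a point or a joint stands for the part that bears it (a point fixed in the world has none). Each returns a list of dicts, best first, with "conf" (0 to 1); they miss things now and then, are a little off and sometimes report something else, mostly with a low value. They report only what shows in the picture. A call takes as long as a camera call.
- silhouettes(target, camera): "pixels" (400x640 bool, what is visible of it).
- pinpoint(target, camera): "position" ([x, y, z] in m, in the coordinates of the camera as it stood for that picture, good to about 4 mm: a listed point, or the origin of a listed thing).
The state is a dict: "clock": time; "qpos": joint angles; "qd": joint speeds; "effort": joint torques, N m; "tcp_pos": TCP position; "eef_rot": TCP orientation; "force": force on the tool from outside, world axes, zero at the start; "ft_torque": the same for the moment, N m; "gripper_width": opening from 0.0 (shut) to 1.0 (fully open); "grip_force": force on a finger pad.
Only numpy, scipy, OpenCV 4.12 (cv2) and the standard library are available. Lean on these libraries where they do the work, as an engineer would, in place of code of your own. Each camera call takes 0.05 s, during which the arm holds its last target. There are 200 camera calls.

## Working session

There is one attempt and no reset: what is moved stays moved. The work goes in short steps, Python scripts to look and compute and a tool call to move; the robot and the scene stay as the last step left them, time stands still between calls to the robot, and variables do not carry over. Pictures are saved under pics/ and viewed, at most 10 in all, crops included, and the job is handed in when it is done.

Besides the shell and the picture viewer there is one more tool, called after "Call:" as name(argument=value, ...) on one line, values as JSON. step_arm: Moves the arm, as the interface text tells. Its arguments: {"type":"object","properties":{"plan":{"type":"array","items":{"type":"array"}}},"required":["plan"]}

```bash
mkdir -p pics; cat > h.py <<'E'
from bench import *
import numpy as np, cv2
from scipy.spatial.transform import Rotation as Ro
def w(p,c): return np.array(c["R"]).T@(np.array(p)-np.array(c["t"]))
E
python3 - <<'E'
from h import *
for cam in ["top","scene"]:
    im=grab_frame(cam);c=get_calibration(cam);cv2.imwrite(f"pics/{cam}0.png",im[:,:,::-1])
    for n in ["sugar_box","press_near","press_far","press_left","press_right","cup","cezve","lokum_dish","saucer_rack"]:
        print(cam,n,[(np.round(w(d["position"],c),3).tolist(),round(d["conf"],2)) for d in pinpoint(n,cam)][:4])
s=observe();print(s["clock"],s["tcp_pos"],s["eef_rot"],s["force"],Ro.from_rotvec(s["eef_rot"]).as_matrix().round(3))
E
```

```text
top sugar_box [([0.54, -0.063, -0.002], 0.81)]
top press_near [([0.477, -0.087, 0.072], 0.7)]
top press_far [([0.605, -0.03, 0.072], 0.88)]
top press_left [([0.501, 0.025, 0.074], 0.69)]
top press_right [([0.577, -0.137, 0.072], 0.81), ([0.54, -0.059, 0.001], 0.7)]
top cup [([0.407, 0.349, 0.002], 0.72)]
top cezve [([0.703, 0.338, 0.001], 0.76)]
top lokum_dish []
top saucer_rack [([0.648, -0.351, -0.002], 0.88)]
scene sugar_box [([0.54, -0.056, 0.002], 0.72)]
scene press_near [([0.478, -0.085, 0.069], 0.84)]
scene press_far [([0.602, -0.032, 0.075], 0.71)]
scene press_left [([0.503, 0.022, 0.072], 0.76)]
scene press_right [([0.576, -0.146, 0.075], 0.68)]
scene cup [([0.408, 0.349, 0.0], 0.61)]
scene cezve [([0.706, 0.337, -0.0], 0.56)]
scene lokum_dish [([0.446, -0.344, 0.0], 0.81)]
scene saucer_rack [([0.647, -0.353, 0.002], 0.73)]
1.0 [ 0.19943053 -0.61866918  0.22067217] [3.10346428e+00 4.87875158e-01 7.04114610e-05] [-0.86424357  0.04664103 -0.04093532] [[ 0.952  0.307  0.   ]
 [ 0.307 -0.952 -0.   ]
 [ 0.     0.    -1.   ]]
```

View pics/top0.png

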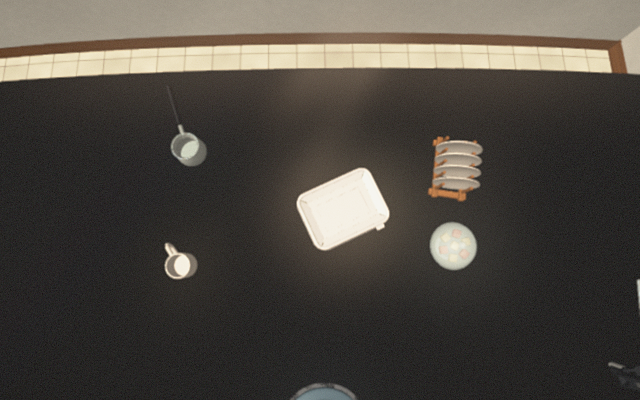

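View pics/scene0.png

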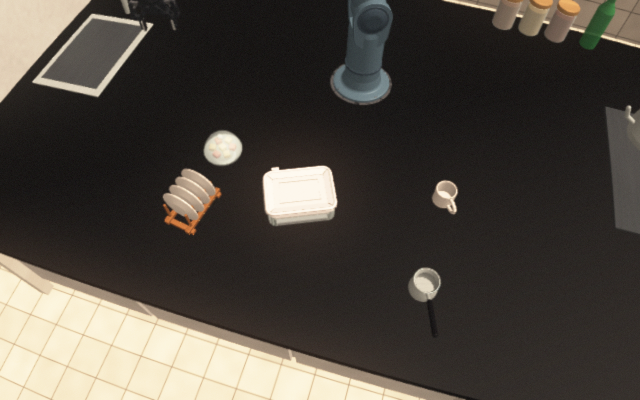

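The top view shows the box at about (343,209), turned about 24°, with its tab at (380,226). The rack is at (457,168) and the dish at (453,246), both to its right. The network points agree with this. I'll shut the fingers, align with the box and fly high to the right side.

Call:
step_arm(plan=[[[0, 0, 0], -0.136, 0], [[0.64, -0.33, 0], 0, 0], [[0.64, -0.33, 0], 0, 0], [[0.64, -0.33, 0], 0, 0], [[0.64, -0.33, 0], 0, 0]])

```text
clock: 1.62
tcp_pos: [0.3084, -0.4828, 0.2209]
eef_rot: [3.073, 0.652, 0.0]
force: [0.8, 0.1, 0.6]
gripper_width: 0.006
grip_force: 0.0
```

Call:
step_arm(plan=[[[0.64, -0.33, 0], 0, 0], [[0.64, -0.33, 0], 0, 0], [[0.64, -0.33, 0], 0, 0], [[0.64, -0.33, 0], 0, 0], [[0.64, -0.33, 0], 0, 0]])

```text
clock: 2.25
tcp_pos: [0.4436, -0.3143, 0.221]
eef_rot: [3.072, 0.653, 0.001]
force: [0.0, 0.1, 0.4]
gripper_width: -0.001
grip_force: 0.0
```

Call:
step_arm(plan=[[[0.64, -0.33, 0], 0, 0], [[0.64, -0.33, 0], 0, 0], [[0.64, -0.33, 0], 0, 0], [[0, 0, 0], 0, 0], [[0, 0, 0], 0, 0]])

```text
clock: 2.88
tcp_pos: [0.5235, -0.2147, 0.2206]
eef_rot: [3.072, 0.653, -0.001]
force: [-0.2, -0.2, -0.6]
gripper_width: -0.004
grip_force: 0.0
```

```bash
cat >> h.py <<'E'
def look(cam,fn=None):
    c=get_calibration(cam);im=grab_frame(cam)
    if fn: cv2.imwrite(fn,im[:,:,::-1])
    for n in ["sugar_box","press_near","press_far","press_left","press_right"]:
        print(n,[(np.round(w(d["position"],c),3).tolist(),round(d["conf"],2)) for d in pinpoint(n,cam)][:3])
def go(p):
    s=observe();R=Ro.from_rotvec(s["eef_rot"]).as_matrix();return (R.T@(np.array(p)-s["tcp_pos"])/.06).round(2)
E
python3 - <<'E'
from h import *
look("wrist","pics/w1.png")
s=observe();print(s["clock"],s["tcp_pos"],s["force"],s["gripper_width"],Ro.from_rotvec(s["eef_rot"]).as_matrix().round(3))
E
```

```text
sugar_box [([0.538, -0.058, -0.002], 0.65), ([0.438, -0.338, -0.002], 0.61)]
press_near [([0.482, -0.09, 0.072], 0.77)]
press_far []
press_left [([0.507, 0.021, 0.075], 0.85)]
press_right [([0.578, -0.144, 0.071], 0.64)]
3.175 [ 0.52318646 -0.21546495  0.22068582] [ 0.41873408 -0.28960581  0.26384647] -0.0005341116289250984 [[ 0.915  0.404 -0.   ]
 [ 0.404 -0.915 -0.   ]
 [-0.     0.    -1.   ]]
```

View pics/w1.png

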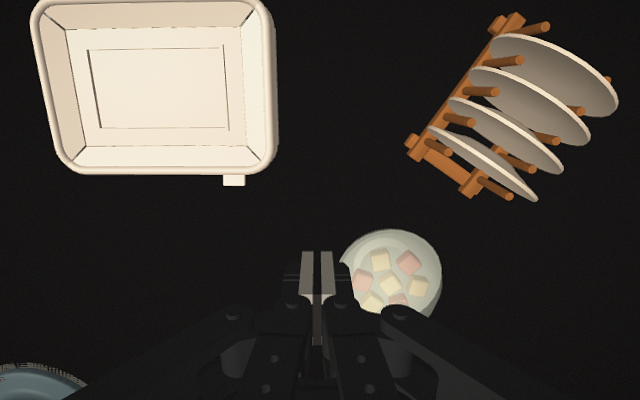

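The wrist view has the box edges parallel to the picture axes, lid corners (35,5) to (275,170), with the tab at (233,181). The tool is aligned and the rack is well off to the right. Next I move over the right rim and stop just above it.

Call:
step_arm(plan=[[[0.66, -0.36, 0], 0, 0], [[0.66, -0.36, 0.3], 0, 0], [[0, 0, 0.8], 0, 0], [[0, 0, 0.8], 0, 0], [[0, 0, 0.0], 0, 0]])

```text
clock: 3.8
tcp_pos: [0.574, -0.1424, 0.1023]
eef_rot: [-3.069, -0.651, 0.015]
force: [0.2, 0.5, 0.5]
gripper_width: -0.002
grip_force: 0.0
```

Call:
step_arm(plan=[[[0, 0, 0.1], 0, 0], [[0, 0, 0.1], 0, 0], [[0, 0, 0.05], 0, 0], [[0, 0, 0.05], 0, 0], [[0, 0, 0], 0, 0]])

```text
clock: 4.42
tcp_pos: [0.5786, -0.1426, 0.0887]
eef_rot: [-3.073, -0.653, 0.0]
force: [-0.4, 0.4, -1.1]
gripper_width: -0.005
grip_force: 0.0
```

Call:
step_arm(plan=[[[0, 0, 0.03], 0, 0], [[0, 0, 0.03], 0, 0], [[0, 0, 0.03], 0, 0], [[0, 0, 0.03], 0, 0], [[0, 0, 0], 0, 0]])

```text
clock: 5.05
tcp_pos: [0.5784, -0.1425, 0.0812]
eef_rot: [-3.073, -0.653, 0.001]
force: [-0.5, -0.3, -0.1]
gripper_width: -0.001
grip_force: 0.0
```

Call:
step_arm(plan=[[[0, 0, 0.02], 0, 0], [[0, 0, 0.02], 0, 0], [[0, 0, 0.01], 0, 0], [[0, 0, 0], 0, 0], [[0, 0, 0], 0, 0]])

```text
clock: 5.68
tcp_pos: [0.5787, -0.1426, 0.0785]
eef_rot: [-3.073, -0.653, -0.0]
force: [-0.2, -0.5, 0.2]
gripper_width: -0.001
grip_force: 0.0
```

```bash
python3 - <<'E'
from h import *
im=grab_frame("wrist");cv2.imwrite("pics/w2.png",im[:,:,::-1])
c=get_calibration("wrist")
for n in ["press_right","press_near"]: print(n,[(np.round(w(d["position"],c),3).tolist(),round(d["conf"],2)) for d in pinpoint(n,"wrist")][:3])
E
```

```text
press_right [([0.581, -0.142, 0.077], 0.73)]
press_near [([0.481, -0.09, 0.072], 0.85)]
```

View pics/w2.png

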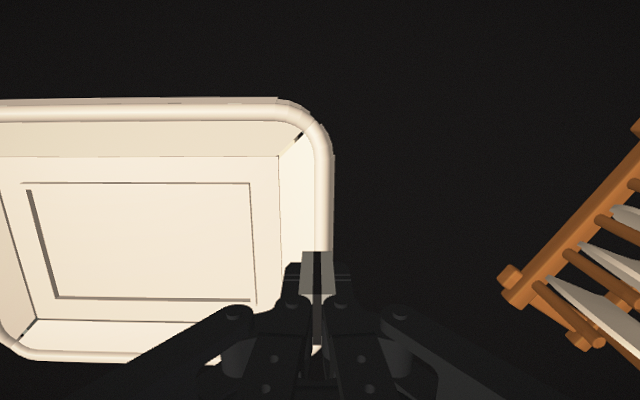

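The fingertips (317,255) are over the right bead, with no contact yet. I'll keep descending gently.

Call:
step_arm(plan=[[[0, 0, 0.02], 0, 0], [[0, 0, 0.02], 0, 0], [[0, 0, 0.02], 0, 0], [[0, 0, 0], 0, 0], [[0, 0, 0], 0, 0]])

```text
clock: 6.45
tcp_pos: [0.5786, -0.1425, 0.0749]
eef_rot: [-3.073, -0.653, -0.0]
force: [-0.6, 0.4, 0.2]
gripper_width: 0.002
grip_force: 0.0
```

Call:
step_arm(plan=[[[0, 0, 0.02], 0, 0], [[0, 0, 0.02], 0, 0], [[0, 0, 0.02], 0, 0], [[0, 0, 0.02], 0, 0], [[0, 0, 0], 0, 0]])

```text
clock: 7.08
tcp_pos: [0.5785, -0.1425, 0.0699]
eef_rot: [-3.073, -0.653, 0.0]
force: [0.1, 0.7, 0.2]
gripper_width: 0.0
grip_force: 0.0
```

```bash
python3 - <<'E'
from h import *
c=get_calibration("wrist");im=grab_frame("wrist")
s=observe();t=np.array(s["tcp_pos"])
def pr(X,c):
    p=np.array(c["R"])@X+np.array(c["t"]);r=p[:2]/p[2];r=r*(1+c["k1"]*(r@r));K=np.array(c["camera_matrix"]);return (K[:2,:2]@r+K[:2,2]).round(0)
for d in (-.01,0,.014): print(d,pr(t-[0,0,d],c))
for n in ["press_right","sugar_box"]: print(n,[(np.round(w(d["position"],c),3).tolist(),round(d["conf"],2)) for d in pinpoint(n,"wrist")][:3])
im2=grab_frame("scene");c2=get_calibration("scene");print([pr(t-[0,0,d],c2) for d in (0,.014)])
for n in ["press_right","sugar_box"]: print(n,[(np.round(w(d["position"],c2),3).tolist(),round(d["conf"],2)) for d in pinpoint(n,"scene")][:3])
a=cv2.resize(im[90:370,160:480],(400,350));x,y=pr(t,c2).astype(int);b=cv2.resize(im2[y-60:y+60,x-68:x+69],(400,350),interpolation=cv2.INTER_CUBIC)
cv2.imwrite("pics/w3.png",np.hstack([a,b])[:,:,::-1])
E
```

```text
-0.01 [315. 266.]
0 [315. 256.]
0.014 [315. 244.]
press_right [([0.579, -0.142, 0.072], 0.67)]
sugar_box [([0.538, -0.06, -0.001], 0.94)]
[array([266., 193.]), array([267., 195.])]
press_right [([0.579, -0.146, 0.073], 0.51), ([0.482, -0.085, 0.071], 0.24)]
sugar_box [([0.538, -0.059, 0.004], 0.89)]
```

View pics/w3.png

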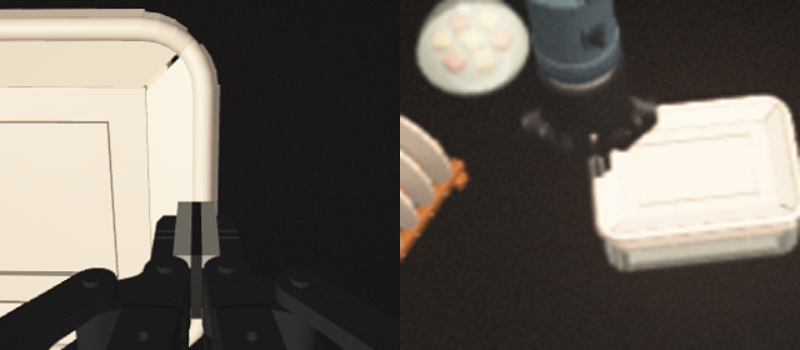

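Both views show the fingertips over the right bead but still slightly above it, so the real tip is less far ahead than nominal. The descent continues.

Call:
step_arm(plan=[[[0, 0, 0.02], 0, 0], [[0, 0, 0.02], 0, 0], [[0, 0, 0.02], 0, 0], [[0, 0, 0], 0, 0], [[0, 0, 0], 0, 0]])

```text
clock: 8.0
tcp_pos: [0.5787, -0.1426, 0.0665]
eef_rot: [-3.073, -0.653, -0.0]
force: [-0.2, 0.0, 0.1]
gripper_width: 0.006
grip_force: 0.0
```

Call:
step_arm(plan=[[[0, 0, 0.02], 0, 0], [[0, 0, 0.02], 0, 0], [[0, 0, 0.02], 0, 0], [[0, 0, 0], 0, 0], [[0, 0, 0], 0, 0]])

```text
clock: 8.62
tcp_pos: [0.5786, -0.1425, 0.0629]
eef_rot: [-3.073, -0.653, -0.0]
force: [0.0, 0.8, -0.3]
gripper_width: -0.002
grip_force: 0.0
```

```bash
python3 - <<'E'
from h import *
c=get_calibration("wrist");im=grab_frame("wrist")
s=observe();t=np.array(s["tcp_pos"]);R=Ro.from_rotvec(s["eef_rot"]).as_matrix()
def pr(X,c):
    p=np.array(c["R"])@X+np.array(c["t"]);r=p[:2]/p[2];r=r*(1+c["k1"]*(r@r));K=np.array(c["camera_matrix"]);return (K[:2,:2]@r+K[:2,2]).round(0)
for d in (-.014,0,.014): print(d,[pr(t+R@np.array([x,y,d]),c).tolist() for x in(-.011,.011) for y in(-.0145,.0145)])
print("cam in tool",R.T@(-np.array(c["R"]).T@c["t"]-t), (R.T@np.array(c["R"]).T).round(2))
for n in ["press_right","press_near","sugar_box"]: print(n,[(np.round(w(d["position"],c),3).tolist(),round(d["conf"],2)) for d in pinpoint(n,"wrist")][:3])
print(s["force"],s["effort"].round(2) if hasattr(s["effort"],"round") else s["effort"])
cv2.imwrite("pics/w4.png",cv2.resize(im[90:370,160:480],(640,560))[:,:,::-1])
E
```

```text
-0.014 [[284.0, 291.0], [346.0, 291.0], [282.0, 249.0], [347.0, 249.0]]
0 [[286.0, 276.0], [344.0, 276.0], [285.0, 236.0], [345.0, 236.0]]
0.014 [[288.0, 262.0], [342.0, 262.0], [287.0, 225.0], [343.0, 225.0]]
cam in tool [ 0.07956053  0.00092043 -0.15384732] [[-0.   -0.95 -0.31]
 [ 1.   -0.    0.  ]
 [-0.   -0.31  0.95]]
press_right []
press_near []
sugar_box [([0.539, -0.057, -0.002], 0.74)]
[ 0.13653982 -0.35942891 -0.01085508] [ 0.000e+00 -4.238e+01 -2.880e+00 -2.007e+01  1.000e-02  0.000e+00
  0.000e+00]
```

View pics/w4.png

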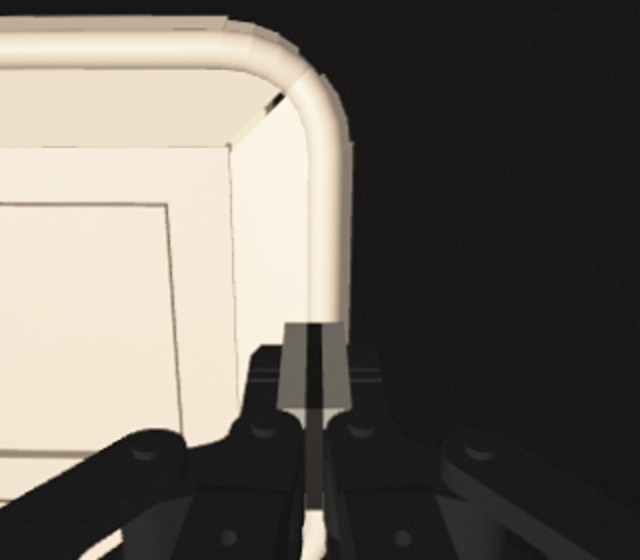

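Here the finger's front edge (row ≈251) projects well behind nominal, and the rim still stands: the corner slit at (275,100) in the crop is open. I'll keep going down slowly and watch the force.

Call:
step_arm(plan=[[[0, 0, 0.025], 0, 0], [[0, 0, 0.025], 0, 0], [[0, 0, 0.025], 0, 0], [[0, 0, 0.025], 0, 0], [[0, 0, 0], 0, 0]])

```text
clock: 9.45
tcp_pos: [0.5794, -0.1436, 0.0578]
eef_rot: [3.072, 0.652, 0.002]
force: [0.3, -0.8, 2.7]
gripper_width: 0.0
grip_force: 1.8
```

Call:
step_arm(plan=[[[0, 0, 0.025], 0, 0], [[0, 0, 0.025], 0, 0], [[0, 0, 0.025], 0, 0], [[0, 0, 0], 0, 0], [[0, 0, 0], 0, 0]])

```text
clock: 10.07
tcp_pos: [0.5792, -0.1432, 0.055]
eef_rot: [3.072, 0.652, -0.0]
force: [-4.6, -1.9, 15.2]
gripper_width: 0.004
grip_force: 7.8
```

Call:
step_arm(plan=[[[0, 0, 0.02], 0, 0], [[0, 0, 0.02], 0, 0], [[0, 0, 0], 0, 0], [[0, 0, 0], 0, 0], [[0, 0, 0], 0, 0]])

```text
clock: 10.7
tcp_pos: [0.5794, -0.1433, 0.0547]
eef_rot: [3.071, 0.652, -0.001]
force: [-9.3, 0.1, 25.2]
gripper_width: 0.001
grip_force: 12.8
```

The force rises without movement, which is a hard stop. I'll lift and check.

Call:
step_arm(plan=[[[0, 0, -0.15], 0, 0], [[0, 0, -0.3], 0, 0], [[0, 0, -0.3], 0, 0], [[0, 0, 0], 0, 0], [[0, 0, 0], 0, 0]])

```text
clock: 11.32
tcp_pos: [0.5784, -0.1425, 0.0948]
eef_rot: [-3.073, -0.653, 0.001]
force: [0.5, 0.1, -0.6]
gripper_width: 0.001
grip_force: 0.0
```

```bash
python3 - <<'E'
from h import *
look("wrist","pics/w5.png"); s=observe();print(s["clock"],s["tcp_pos"],s["force"])
look("top")
E
```

```text
sugar_box [([0.542, -0.057, -0.001], 0.77)]
press_near [([0.48, -0.089, 0.072], 0.82)]
press_far [([0.602, -0.039, 0.074], 0.96)]
press_left []
press_right [([0.576, -0.144, 0.066], 0.58), ([0.478, -0.087, 0.068], 0.55)]
11.625 [ 0.57819113 -0.14246094  0.09434279] [ 0.33161699  0.39791194 -0.09332764]
sugar_box [([0.542, -0.059, 0.002], 0.67)]
press_near [([0.477, -0.085, 0.068], 0.94), ([0.704, 0.337, 0.002], 0.38)]
press_far [([0.606, -0.032, 0.07], 0.73)]
press_left [([0.497, 0.027, 0.069], 0.96), ([0.405, 0.347, 0.004], 0.28)]
press_right [([0.579, -0.138, 0.065], 0.74)]
```

View pics/w5.png

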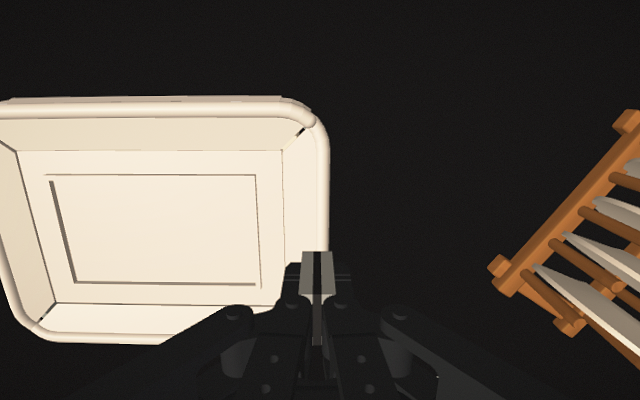

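The right side is shut: its bead steps down at the corner (312,118) and the press point reads 66 mm. The TCP stops at 0.0547. Next is the far side.

Call:
step_arm(plan=[[[0.38, -0.5, 0], 0, 0], [[0.38, -0.51, 0], 0, 0], [[0.37, -0.51, 0], 0, 0], [[0, 0, 0.25], 0, 0], [[0, 0, 0.25], 0, 0]])

```text
clock: 12.55
tcp_pos: [0.6033, -0.0324, 0.0642]
eef_rot: [3.072, 0.653, -0.001]
force: [0.7, -1.1, 0.3]
gripper_width: -0.001
grip_force: 0.0
```

Call:
step_arm(plan=[[[0, 0, 0], 0, 0], [[0, 0, 0.025], 0, 0], [[0, 0, 0.025], 0, 0], [[0, 0, 0.025], 0, 0], [[0, 0, 0.025], 0, 0]])

```text
clock: 13.18
tcp_pos: [0.6043, -0.0322, 0.0602]
eef_rot: [3.072, 0.652, 0.002]
force: [-1.4, -0.6, 6.2]
gripper_width: -0.001
grip_force: 3.3
```

Call:
step_arm(plan=[[[0, 0, 0.025], 0, 0], [[0, 0, 0.025], 0, 0], [[0, 0, 0.025], 0, 0], [[0, 0, 0.025], 0, 0], [[0, 0, 0], 0, 0]])

```text
clock: 13.8
tcp_pos: [0.6046, -0.0317, 0.0552]
eef_rot: [3.072, 0.652, 0.002]
force: [-2.7, -0.4, 11.3]
gripper_width: 0.0
grip_force: 5.6
```

Call:
step_arm(plan=[[[0, 0, 0.02], 0, 0], [[0, 0, 0.02], 0, 0], [[0, 0, 0], 0, 0], [[0, 0, 0], 0, 0], [[0, 0, 0], 0, 0]])

```text
clock: 14.42
tcp_pos: [0.6047, -0.0318, 0.0549]
eef_rot: [3.072, 0.652, 0.002]
force: [-6.8, -0.6, 21.2]
gripper_width: -0.0
grip_force: 10.5
```

The far side has reached the same hard-stop height. Next is the left.

Call:
step_arm(plan=[[[0, 0, -0.15], 0, 0], [[0, 0, -0.3], 0, 0], [[0, 0, -0.3], 0, 0], [[-0.39, -0.52, 0], 0, 0], [[-0.39, -0.52, 0], 0, 0]])

```text
clock: 15.05
tcp_pos: [0.5355, 0.0067, 0.0967]
eef_rot: [-3.073, -0.651, -0.003]
force: [0.2, 0.3, 0.9]
gripper_width: 0.001
grip_force: 0.0
```

Call:
step_arm(plan=[[[-0.39, -0.52, 0], 0, 0], [[0, 0, 0.25], 0, 0], [[0, 0, 0.25], 0, 0], [[0, 0, 0], 0, 0], [[0, 0, 0], 0, 0]])

```text
clock: 15.68
tcp_pos: [0.5022, 0.0248, 0.0654]
eef_rot: [-3.073, -0.651, -0.0]
force: [0.7, -0.4, 0.4]
gripper_width: -0.002
grip_force: 0.0
```

Call:
step_arm(plan=[[[0, 0, 0.025], 0, 0], [[0, 0, 0.025], 0, 0], [[0, 0, 0.025], 0, 0], [[0, 0, 0.025], 0, 0], [[0, 0, 0], 0, 0]])

```text
clock: 16.3
tcp_pos: [0.5015, 0.0257, 0.0603]
eef_rot: [-3.073, -0.653, -0.0]
force: [-1.8, 0.6, 5.0]
gripper_width: 0.002
grip_force: 2.4
```

Call:
step_arm(plan=[[[0, 0, 0.025], 0, 0], [[0, 0, 0.025], 0, 0], [[0, 0, 0.025], 0, 0], [[0, 0, 0.025], 0, 0], [[0, 0, 0], 0, 0]])

```text
clock: 16.92
tcp_pos: [0.5015, 0.0258, 0.0551]
eef_rot: [3.073, 0.653, -0.001]
force: [-5.2, 1.3, 12.5]
gripper_width: 0.001
grip_force: 6.2
```

Call:
step_arm(plan=[[[0, 0, 0.02], 0, 0], [[0, 0, 0.02], 0, 0], [[0, 0, 0], 0, 0], [[0, 0, 0], 0, 0], [[0, 0, -0.15], 0, 0]])

```text
clock: 17.55
tcp_pos: [0.5017, 0.0252, 0.0609]
eef_rot: [3.072, 0.653, 0.001]
force: [1.1, 0.7, -0.0]
gripper_width: -0.001
grip_force: 0.0
```

Call:
step_arm(plan=[[[0, 0, -0.3], 0, 0], [[0, 0, -0.3], 0, 0], [[-0.37, 0.52, 0], 0, 0], [[-0.37, 0.52, 0], 0, 0], [[-0.37, 0.52, 0], 0, 0]])

```text
clock: 18.18
tcp_pos: [0.4788, -0.0885, 0.0972]
eef_rot: [3.072, 0.653, 0.002]
force: [0.4, -0.2, -0.3]
gripper_width: 0.003
grip_force: 0.0
```

Call:
step_arm(plan=[[[0, 0, 0.25], 0, 0], [[0, 0, 0.25], 0, 0], [[0, 0, 0], 0, 0], [[0, 0, 0.025], 0, 0], [[0, 0, 0.025], 0, 0]])

```text
clock: 18.8
tcp_pos: [0.4791, -0.0866, 0.0635]
eef_rot: [3.072, 0.655, 0.001]
force: [0.1, 0.3, -0.0]
gripper_width: 0.001
grip_force: 0.0
```

Call:
step_arm(plan=[[[0, 0, 0.025], 0, 0], [[0, 0, 0.025], 0, 0], [[0, 0, 0.025], 0, 0], [[0, 0, 0.025], 0, 0], [[0, 0, 0], 0, 0]])

```text
clock: 19.42
tcp_pos: [0.4779, -0.0876, 0.0573]
eef_rot: [3.073, 0.652, -0.002]
force: [-1.6, -0.8, 1.5]
gripper_width: -0.001
grip_force: 0.8
```

Call:
step_arm(plan=[[[0, 0, 0.025], 0, 0], [[0, 0, 0.025], 0, 0], [[0, 0, 0.02], 0, 0], [[0, 0, 0.02], 0, 0], [[0, 0, 0], 0, 0]])

```text
clock: 20.05
tcp_pos: [0.4791, -0.0875, 0.0548]
eef_rot: [3.072, 0.652, -0.002]
force: [-7.6, 1.2, 24.1]
gripper_width: 0.0
grip_force: 11.6
```

All four reached the stop. I'll lift away and check.

Call:
step_arm(plan=[[[0, 0, -0.15], 0, 0], [[0, 0, -0.5], 0, 0], [[0, 0, -0.7], 0, 0], [[0, 0, -0.7], 0, 0], [[0, 0, -0.5], 0, 0]])

```text
clock: 20.68
tcp_pos: [0.4794, -0.0873, 0.2066]
eef_rot: [3.072, 0.653, 0.004]
force: [1.1, -0.6, 0.0]
gripper_width: -0.005
grip_force: 0.0
```

Call:
step_arm(plan=[[[-0.5, 0, 0], 0, 0], [[-0.5, 0, 0], 0, 0], [[0, 0, 0], 0, 0], [[0, 0, 0], 0, 0], [[0, 0, 0], 0, 0]])

```text
clock: 21.3
tcp_pos: [0.4246, -0.1111, 0.2048]
eef_rot: [-3.072, -0.655, -0.001]
force: [-0.4, 0.1, 0.3]
gripper_width: 0.002
grip_force: 0.0
```

```bash
python3 - <<'E'
from h import *
look("wrist","pics/w6.png"); s=observe();print(s["clock"],s["tcp_pos"],s["force"])
look("top");look("scene")
E
```

```text
sugar_box [([0.538, -0.058, 0.002], 0.62)]
press_near [([0.482, -0.088, 0.066], 0.79)]
press_far []
press_left [([0.507, 0.025, 0.067], 0.64)]
press_right [([0.577, -0.143, 0.066], 0.82)]
21.6 [ 0.42393249 -0.11148936  0.20469854] [-0.38386056 -0.05269534  0.19173218]
sugar_box [([0.543, -0.06, 0.0], 0.61)]
press_near [([0.476, -0.086, 0.064], 0.63)]
press_far [([0.605, -0.03, 0.067], 0.89)]
press_left [([0.499, 0.028, 0.065], 0.65)]
press_right [([0.576, -0.14, 0.066], 0.62)]
sugar_box [([0.537, -0.059, 0.001], 0.74)]
press_near [([0.478, -0.085, 0.064], 0.84)]
press_far [([0.602, -0.034, 0.067], 0.92)]
press_left [([0.506, 0.026, 0.072], 0.62), ([0.477, -0.089, 0.066], 0.34)]
press_right [([0.576, -0.144, 0.066], 0.69)]
```

View pics/w6.png

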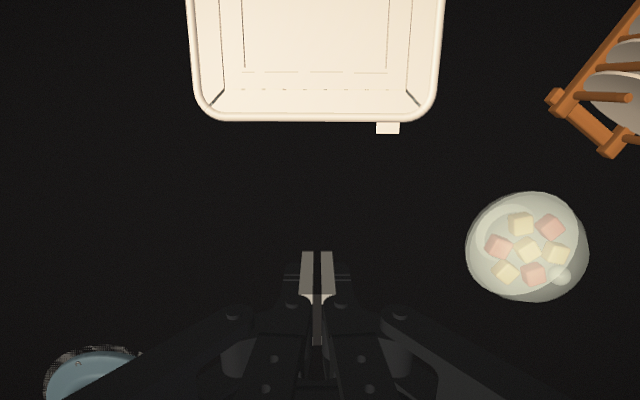

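The near, left and right sides lie flat and their corners (210,100) and (415,100) match without a step. Press points read about 66 mm on all sides (the scene camera's 72 mm for the left is the one outlier), and the box hasn't moved.

```bash
python3 -c "
from bench import *
print(close_job())"
```

```text
the job is handed in; nothing more can be done
None
```

I pressed all four rim sides to their hard stops (at most about 27 N measured at the wrist) and handed the job in at about 22 s. Most camera readings put every side at the shut height, with one outlier on the left, and the box where it started. The hand-in gave no verdict.

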